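Hold the new drawer pull for the screws

TASK

Pick up the small wooden block pull with the raised lip from the cutting board and, lip up and on the outside, hold it with its back flat and square against the bare drawer front, centred over the two screw holes. Push it straight in with about 10 N, so that the sprung drawer goes back about 12 mm, never slamming it, and keep that push steady for the person who drives the screws from inside: finish while still gripping and pressing it there. Leave everything else where it is.

Things in the scene. Friction and masses are not known exactly. Their poses are not given: they have to be found in the camera images.
- pull: the new drawer pull: a light wood block 46 mm deep (its x), 44 mm wide (its y) and 36 mm high, with a 10 mm thick lip across the full width rising another 16 mm along its front (-x) end, 52 mm in all; about 70 g. It stands upright on the cutting board. Origin at the centre of its underside; z is up, +x points out of its flat back face (the one with two small pilot holes) which goes against the drawer. Gripped across its 44 mm width it can keep this upright attitude throughout
- pull_back (a point): the centre of the pull's flat back face, 23 mm from the pull's origin along +x and 18 mm up; axes as the pull's
- chest: a small dark wood drawer chest fixed on the counter, its top board taken off, with one drawer; 224 mm wide, 110 mm high, it reaches 280 mm back from the drawer front. Origin on the counter under the middle of the drawer's front face when the drawer is fully out; +x points into the chest (the way to push), z up. The dark drawer front facing the robot is a flat panel 216 mm wide, 16 mm thick, from 25 to 115 mm above the counter. Nothing rises above 115 mm
- drawer_mark (a point): the point of the drawer's flat front face midway between its two screw holes (24 mm apart): in the middle of its width (a small white tick marks that on its top edge), 40 mm below its top edge, 75 mm above the counter. It goes in with the drawer; +x points into the chest, square to the face, z up
- drawer (a joint): how far the drawer is pushed in, m: 0 fully out, grows along the chest's +x to a hard stop at 0.028. Springs push it out with 0.8 N per mm (10 N at 12.5 mm), so it comes back out when let go
- board: a fixed wooden cutting board lying on the counter, 270 mm (its x) by 250 mm, top 15 mm above the counter; the pull and the knob stand on it side by side, about 120 mm apart, either one to the left. Origin at the centre of its underside
- knob: a loose round turned wooden knob, 34 mm across and 36 mm high, standing on the board; bystander. Origin at the centre of its underside
- bar_pull: an old loose steel bar pull, 128 mm long, 10 mm high, lying on the board towards its far edge; bystander. Origin under its bar
- screwdriver: a loose screwdriver, 200 mm long, lying on the counter well beyond the working area; bystander
- mug: a loose white mug, 80 mm across and 90 mm high, on the left of the counter; bystander
- soap: a loose white plastic bottle, 60 mm across and 170 mm high, on the right of the counter; bystander
Things that resemble listed ones, but are neither listed nor needed, are in the scene too. Leave any green or pink look-alike of the pull alone.

How it is judged:
By the outcome, as a careful person would: the job done as asked, in the order asked, and still so for the second after the job is handed in, while the arm keeps its last pose, push and grip.
It also fails if it takes over 48 s, if anything falls off the work surface, if the arm or the gripper's body presses on something with over 40 N, if the wrist force passes 120 N, or if a joint passes its speed limit or range.

ROBOT

A 7-joint arm with a two-finger parallel gripper is mounted at the origin on the work surface. World frame = base frame: x ahead of the robot, y to its left, z up, the work surface at z = 0. Lengths are in m, angles in rad, forces in N, time in s.
With the tool pointing down it reaches from about 0.4 to 0.85 m from the base axis. Payload 6.9 kg.
Tool frame: the origin (TCP) lies at the very end of the fingers, on their centre line; the grasp point (between the pads) lies 19 mm behind it; z points along the fingers, y is the line along which they close (so a half turn about z gives the same grasp; the last joint's range is limited). The gripper opens to 85 mm and grips with 20 to 120 N. Pads are 22 mm wide; open, the fingers measure 114 mm over their backs; the gripper's body (76 mm by 85 mm) begins 54 mm behind the grasp point. The pads swing forward as they close: fully open they stand 13 mm farther back than shut.
Start: joints at [-1.171, 0.507, -0.238, 1.5, 0.126, 1.149, -0.155], TCP at [0.181, 0.598, 0.203] pointing down, gripper open.
Joint ranges: [-3.08, 3.08], [-0.24, 2.05], [-1.43, 1.35], [0, 2.5], [-1.52, 4.66], [0.17, 1.96], [-2.89, 2.89]. Speed limits (rad/s): [2.39, 2.39, 3.14, 3.14, 3.14, 3.14, 3.14].

INTERFACE

Orientations are given as a unit quaternion [x, y, z, w].
In Python, from workcell import manip, vision gives the robot as it stands. The module is installed in compiled form; this text tells all that it offers.
- The arm moves only by the tool servo_tool, never from a script. Its argument "deltas" is a list of rows, each an object with "fingers": the finger opening in mm, from 0 to 85.4; "travel": the shift along the tool's x, y, z in units of 30 mm (1.0 is 30 mm), a list of three; "yaw": the turn about the tool's z in units of 6 degrees (1.0 is 6 degrees). A call has 1 to 20 rows; each row is the pose to reach, as a shift and turn from the pose commanded when the call began, along the tool's axes at that moment; what a row does not reach only later rows make up. A row lasts 1/12 s, in which the tool goes at most 41.7 mm and 7.16 degrees, less where a joint would pass 70% of its speed; a pose out of reach is approached as far as the arm can. A call with a gripper value outside its range is refused whole. The fingers move at their own pace and stop on an object; "force" is the grip in N (left out, the last holds). Time passes only in rows, so rows that repeat a pose let the fingers close. It gives the time, the measured TCP pose, the force, the opening and the grip force at its end, in the units of the state.
- manip.get_state(): the state, without advancing time (a new reading comes with each control period).
- vision.get_image(name): name is "scene" or "top"; returns the picture (384x512x3 uint8, red, green, blue); there is no depth.
- vision.camera_info(name): a dict with "intrinsics" (3x3 intrinsics, pixels), "R" (3x3) and "t" (3): a world point X has camera coordinates R X + t. Camera axes: x right, y down, z forward; pixel columns grow to the right and rows downward; lengths in m; the calibration is good to about 2 mm. A picture is of the moment at which its call begins. camera_info takes no time and is no camera call.
- manip.close_job(): hands the job in; it is judged then, once.
The state is a dict: "clock": time; "qpos": joint angles; "qd": joint speeds; "joint_torque": joint torques, N m; "ee_pos": TCP position; "ee_rot": TCP orientation; "contact_force": force on the tool from outside, world axes, zero at the start; "torque": the same for the moment, N m; "gripper_width": finger opening in m; "finger_force": force on a finger pad.
Only numpy, scipy, OpenCV 4.12 (cv2) and the standard library are available. Lean on these libraries where they do the work, as an engineer would, in place of code of your own. Each camera call takes 0.05 s, during which the arm holds its last target. There are 200 camera calls.

## Working session

There is one attempt and no reset: what is moved stays moved. The work goes in short steps, Python scripts to look and compute and a tool call to move; the robot and the scene stay as the last step left them, time stands still between calls to the robot, and variables do not carry over. Pictures are saved under pics/ and viewed, at most 10 in all, crops included, and the job is handed in when it is done.

Besides the shell and the picture viewer there is one more tool, called after "Request:" as name(argument=value, ...) on one line, values as JSON. servo_tool: Moves the arm, as the interface text tells. Its arguments: {"type":"object","properties":{"deltas":{"type":"array","items":{"type":"object","properties":{"fingers":{"type":"number"},"travel":{"type":"array","items":{"type":"number"}},"yaw":{"type":"number"}}}},"force":{"type":"number"}},"required":["deltas"]}

```bash
mkdir -p pics; python3 - <<'E'
from workcell import manip, vision
import cv2
for n in ("scene","top"):
    im=vision.get_image(n); cv2.imwrite(f"pics/{n}0.png",im[:,:,::-1])
    c=vision.camera_info(n); print(n,c["intrinsics"],c["R"],c["t"])
print(manip.get_state())
E
```

```text
scene [[459.45325825   0.         257.78734557]
 [  0.         459.45325825 185.69524047]
 [  0.           0.           1.        ]] [[-0.80724001  0.58996966  0.01730227]
 [ 0.40271186  0.57197766 -0.71460809]
 [-0.43149361 -0.56989241 -0.69931103]] [ 0.42536495 -0.14573035  1.70422899]
top [[412.4457877    0.         253.98399218]
 [  0.         412.4457877  193.16561613]
 [  0.           0.           1.        ]] [[ 0.02006556 -0.99962137  0.01882786]
 [-0.98587888 -0.02291415 -0.16588483]
 [ 0.16625345 -0.01523342 -0.98596538]] [-0.01460309  0.54277467  1.15659741]
{'clock': 0.1, 'qpos': array([-1.17151877,  0.50823601, -0.23752536,  1.501001  ,  0.12569786,
        1.14892749, -0.15477812]), 'qd': array([-0.00027438, -0.00209365, -0.00078256, -0.00239306, -0.00099165,
       -0.00053137,  0.00031569]), 'joint_torque': array([-4.78335132e-03, -6.21832108e+01, -2.19481945e+00, -2.50202644e+01,
        1.24526941e-02,  7.79136055e-03, -7.87218823e-06]), 'ee_pos': array([0.18091467, 0.59773364, 0.20273846]), 'ee_rot': array([ 1.46349353e-01,  9.89232652e-01, -7.85934422e-04, -9.96051564e-05]), 'contact_force': array([-0.13970995, -0.03247189,  0.02347795]), 'torque': array([-0.03871352, -0.01420684,  0.03093999]), 'finger_force': 0.0, 'gripper_width': 0.085498377444962}
```

View pics/top0.png

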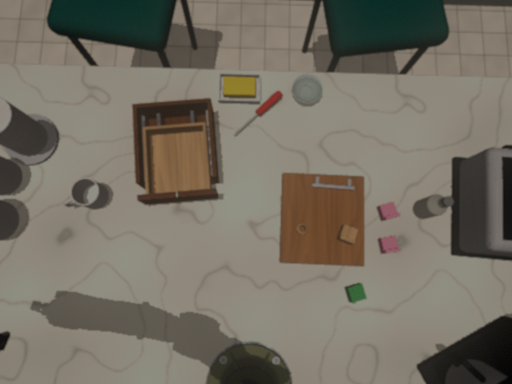

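View pics/scene0.png

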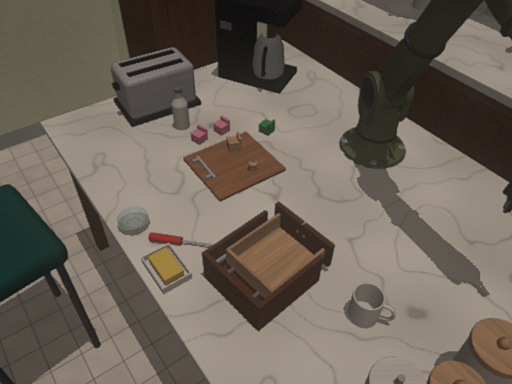

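The top view shows the pull near (348,234) on the board, the knob at (301,229), and the drawer front along row ~195 with its tick near (177,193). The green and pink look-alikes are off the board. I'll enlarge those parts next.

```bash
python3 - <<'E'
import cv2,numpy as np
t=cv2.imread("pics/top0.png"); s=cv2.imread("pics/scene0.png")
def crop(im,u,v,w,h,k): return cv2.resize(im[v:v+h,u:u+w],(w*k,h*k),interpolation=cv2.INTER_CUBIC)
a=crop(t,318,212,50,37,8); b=crop(t,130,175,100,37,4)
c=crop(s,215,125,50,37,8); d=crop(s,265,200,80,74,5)[:296,:400]
m=np.vstack([np.hstack([a,cv2.resize(c,(400,296))]),np.hstack([cv2.resize(b,(400,148)),np.zeros((148,400,3),np.uint8)])])
m=np.vstack([np.hstack([a,c]),np.hstack([np.vstack([b,np.zeros((148,400,3),np.uint8)]),d])])
m=np.clip(m*1.7,0,255).astype(np.uint8); cv2.imwrite("pics/z1.png",m); print(m.shape)
E
```

```text
(592, 800, 3)
```

View pics/z1.png

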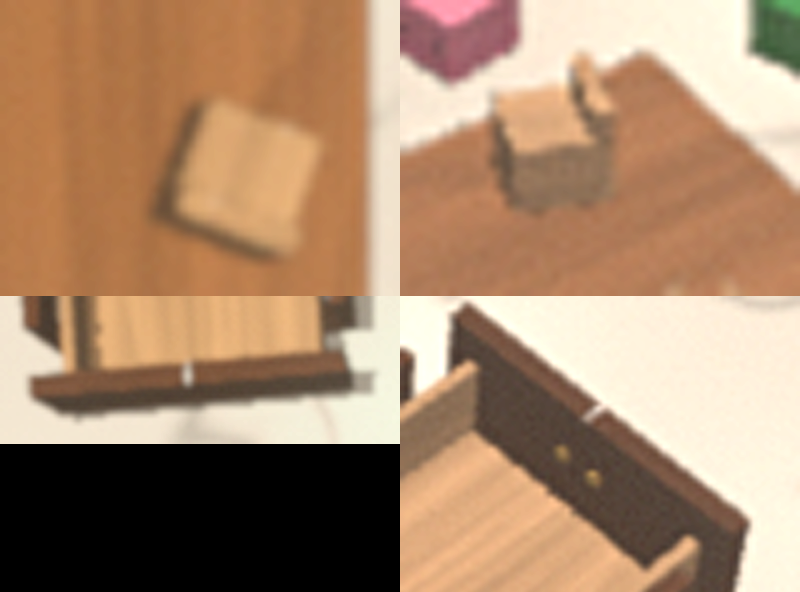

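The crops show the pull's lip at its near (lower) edge in the top view, so its back faces away from the robot and slightly to the right. The drawer front's tick is at zoom (187,375), with the front top edge just below it. Next I'll take sub-pixel measurements.

```bash
cat > h.py <<'E'
import numpy as np,cv2
from workcell import manip,vision
C={n:vision.camera_info(n) for n in("scene","top")}
def ray(n,uv,z):
    c=C[n]; o=-c["R"].T@c["t"]
    d=c["R"].T@np.linalg.solve(c["intrinsics"],[uv[0],uv[1],1]); return o+d*(z-o[2])/d[2]
def proj(n,X):
    c=C[n]; p=c["intrinsics"]@(c["R"]@np.asarray(X)+c["t"]); return p[:2]/p[2]
E
python3 - <<'E'
from h import *
t=cv2.imread("pics/top0.png").astype(int); hsv=cv2.cvtColor(t.astype(np.uint8),cv2.COLOR_BGR2HSV)
np.set_printoptions(linewidth=200,precision=4,suppress=True)
print(hsv[234,336:366].tolist()); print(hsv[222:250,348].tolist())
for u in (150,165,177,190,205): print(u,t[184:204,u].sum(1).tolist())
g=t.sum(2); print(g[188:196,170:184])
for p in [(280,265),(364,265),(364,177),(283,173)]: print(p,ray("top",p,.015))
E
```

```text
[[13, 153, 100], [13, 141, 92], [14, 136, 77], [14, 121, 74], [15, 123, 95], [16, 124, 115], [16, 123, 124], [15, 125, 129], [15, 121, 131], [15, 120, 130], [15, 121, 129], [15, 121, 126], [15, 123, 126], [15, 122, 128], [15, 121, 131], [16, 121, 133], [15, 120, 134], [15, 120, 134], [15, 120, 136], [15, 121, 135], [14, 127, 124], [14, 143, 112], [13, 148, 110], [13, 148, 110], [13, 149, 108], [13, 145, 111], [13, 149, 111], [13, 118, 110], [16, 59, 125], [18, 40, 140]]
[[13, 151, 113], [13, 151, 113], [13, 147, 113], [14, 136, 116], [15, 124, 125], [15, 122, 128], [15, 118, 127], [15, 123, 126], [16, 122, 125], [15, 122, 125], [15, 122, 125], [16, 122, 125], [15, 123, 126], [15, 122, 127], [15, 122, 128], [16, 121, 126], [15, 120, 127], [15, 123, 129], [15, 122, 125], [15, 122, 109], [15, 121, 80], [14, 129, 77], [13, 142, 97], [13, 147, 109], [13, 148, 112], [13, 150, 112], [13, 147, 111], [13, 147, 111]]
150 [143, 142, 142, 138, 141, 143, 142, 142, 148, 157, 169, 164, 166, 161, 159, 144, 122, 121, 120, 132]
165 [315, 317, 316, 314, 315, 314, 314, 291, 237, 175, 153, 158, 163, 152,
[... 266 characters left out ...]
275, 216, 171, 162, 169, 173, 162, 130, 128, 126, 138, 196, 292, 373, 408, 415]
[[304 297 296 301 305 304 299 290 292 297 304 304 307 317]
 [305 298 299 301 301 304 301 291 288 295 302 299 302 315]
 [301 297 297 296 297 302 305 291 267 266 272 274 275 278]
 [272 267 261 267 266 277 298 278 226 208 206 214 208 207]
 [206 199 198 196 196 230 283 271 194 165 166 169 163 162]
 [161 160 161 161 165 220 299 286 199 158 163 162 164 160]
 [158 163 163 159 168 234 323 312 212 160 161 159 164 164]
 [163 163 162 165 166 229 321 314 215 160 159 161 164 168]]
(280, 265) [ 0.3381 -0.0832  0.015 ]
(364, 265) [ 0.343  -0.3287  0.015 ]
(364, 177) [ 0.6054 -0.3351  0.015 ]
(283, 173) [ 0.6118 -0.0897  0.015 ]
```

```bash
python3 - <<'E'
from h import *
np.set_printoptions(linewidth=200,precision=4,suppress=True)
print("cam",[-C[n]["R"].T@C[n]["t"] for n in C])
t=cv2.imread("pics/top0.png").astype(float); g=t.sum(2)
# drawer: back & front top edges of the panel
def cross(p,thr):  # first downward crossing
    for i in range(len(p)-1):
        if p[i]>=thr>p[i+1]: return i+(p[i]-thr)/(p[i]-p[i+1])
def fit(us,f):
    P=np.array([(u,f(u)) for u in us]); k=np.polyfit(P[:,0],P[:,1],1); r=P[:,1]-np.polyval(k,P[:,0])
    ok=abs(r)<.6; k=np.polyfit(P[ok,0],P[ok,1],1); print("line",k,"rms",r[ok].std(),ok.sum()); return k
us=[u for u in range(152,208) if not 173<=u<=181]
kb=fit(us,lambda u:184+cross(g[184:200,u],235))
def fr(u):
    b=int(round(np.polyval(kb,u)))+4; return b+cross(g[b:b+10,u],141)
kf=fit(us,fr)
for n,k in(("back",kb),("front",kf)):
    a,b=[ray("top",(u,np.polyval(k,u)),.115) for u in(152,207)]
    d=a-b; print(n,a,b,"yaw",np.degrees(np.arctan2(-d[0],d[1])))
w=g[193:197,172:184]-162; w[w<0]=0; uc=(w*np.arange(172,184)).sum()/w.sum(); print("tick u",uc)
for k in(kb,kf): print("tick",ray("top",(uc,np.polyval(k,uc)),.115))
# pull
k=8; x0,y0=330,215
c=cv2.resize(t[y0:y0+40,x0:x0+32].astype(np.uint8),None,fx=k,fy=k,interpolation=cv2.INTER_CUBIC)
h=cv2.cvtColor(c,cv2.COLOR_BGR2HSV)
m=((h[...,1]<135)&(h[...,2]>102)).astype(np.uint8); m[:,:]=cv2.morphologyEx(m,cv2.MORPH_OPEN,np.ones((9,9)))
cs,_=cv2.findContours(m,cv2.RETR_EXTERNAL,cv2.CHAIN_APPROX_NONE); q=max((c for c in cs),key=lambda c:cv2.contourArea(c) if cv2.boundingRect(c)[0]+cv2.boundingRect(c)[2]<250 else 0)
ap=cv2.approxPolyDP(q,10,True)[:,0]
px=ap/k+[x0+.5/k-.5,y0+.5/k-.5]; print(px)
for p in px: print(p,ray("top",p,.051),ray("top",p,.067))
cv2.drawContours(c,[q],-1,(0,0,255),1); cv2.drawContours(c,[ap],-1,(0,255,0),1)
cv2.imwrite("pics/p1.png",cv2.resize(c,None,fx=1.8,fy=1.8))
E
```

```text
cam [array([1.1374, 0.8036, 1.0803]), array([0.3431, 0.0155, 1.2307])]Traceback (most recent call last):
  File "<stdin>", line 13, in <module>
  File "<stdin>", line 10, in fit
  File "<stdin>", line 13, in <lambda>
TypeError: unsupported operand type(s) for +: 'int' and 'NoneType'
```

```bash
cat > m.py <<'E'
from h import *
np.set_printoptions(linewidth=200,precision=4,suppress=True)
t=cv2.imread("pics/top0.png").astype(float); g=t.sum(2)
def cross(p,thr):
    i=np.flatnonzero((p[:-1]>=thr)&(p[1:]<thr)); return i[0]+(p[i[0]]-thr)/(p[i[0]]-p[i[0]+1]) if len(i) else np.nan
def fit(us,f):
    P=np.array([(u,f(u)) for u in us]); P=P[~np.isnan(P[:,1])]; k=np.polyfit(P[:,0],P[:,1],1); r=P[:,1]-np.polyval(k,P[:,0])
    ok=abs(r)<.6; k=np.polyfit(P[ok,0],P[ok,1],1); print("line",k,"rms",r[ok].std(),ok.sum()); return k
us=[u for u in range(160,206) if not 173<=u<=181]
kb=fit(us,lambda u:184+cross(g[184:200,u],235))
def fr(u):
    b=int(round(np.polyval(kb,u)))+4; return b+cross(g[b:b+10,u],141)
kf=fit(us,fr)
for n,k in(("back",kb),("front",kf)):
    a,b=[ray("top",(u,np.polyval(k,u)),.115) for u in(160,205)]
    d=a-b; print(n,a,b,"yaw",np.degrees(np.arctan2(-d[0],d[1])))
w=g[193:197,172:184]-162; w[w<0]=0; uc=(w*np.arange(172,184)).sum()/w.sum(); print("tick u",uc)
for k in(kb,kf): print("tick",ray("top",(uc,np.polyval(k,uc)),.115))
k=8; x0,y0=330,215
c=cv2.resize(t[y0:y0+40,x0:x0+32].astype(np.uint8),None,fx=k,fy=k,interpolation=cv2.INTER_CUBIC)
h=cv2.cvtColor(c,cv2.COLOR_BGR2HSV)
m=((h[...,1]<135)&(h[...,2]>102)).astype(np.uint8); m=cv2.morphologyEx(m,cv2.MORPH_OPEN,np.ones((9,9)))
cs,_=cv2.findContours(m,cv2.RETR_EXTERNAL,cv2.CHAIN_APPROX_NONE); q=[c for c in cs if cv2.pointPolygonTest(c,(18*k,19*k),False)>0][0]
ap=cv2.approxPolyDP(q,10,True)[:,0]
px=ap/k+[x0+.5/k-.5,y0+.5/k-.5]
for p in px: print(p,ray("top",p,.051),ray("top",p,.067))
cv2.drawContours(c,[q],-1,(0,0,255),1); cv2.drawContours(c,[ap],-1,(0,255,0),1)
cv2.imwrite("pics/p1.png",cv2.resize(c,None,fx=1.8,fy=1.8))
E
python3 m.py
```

```text
line [ -0.0838 205.896 ] rms 0.09636618369531023 37
line [ -0.0804 211.0023] rms 0.18057191651945365 37
back [0.5271 0.255  0.115 ] [0.5405 0.1328 0.115 ] yaw 6.223993779487971
front [0.5115 0.2541 0.115 ] [0.5243 0.1321 0.115 ] yaw 5.99997437737488
tick u 176.43839169909208
tick [0.532  0.2105 0.115 ]
tick [0.5162 0.2097 0.115 ]
[343.5625 224.4375] [ 0.4568 -0.2622  0.051 ] [ 0.4553 -0.2585  0.067 ]
[340.1875 237.8125] [ 0.4183 -0.2519  0.051 ] [ 0.4173 -0.2483  0.067 ]
[354.0625 243.3125] [ 0.4035 -0.2915  0.051 ] [ 0.4027 -0.2873  0.067 ]
[357.5625 229.0625] [ 0.4444 -0.3024  0.051 ] [ 0.443  -0.2981  0.067 ]
[354.0625 226.5625] [ 0.4514 -0.2924  0.051 ] [ 0.4499 -0.2883  0.067 ]
```

View pics/p1.png

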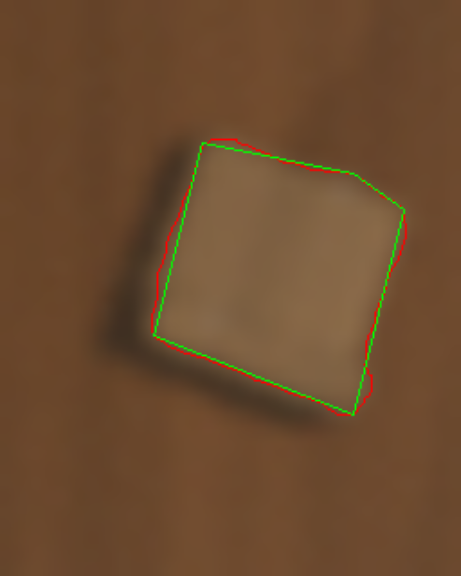

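The drawer panel comes out 15.9 mm thick, as it should. Its mark is at (0.516, 0.210) with yaw about 6.1°. The pull is at (0.430, -0.275) with yaw about -19°, and the board measures 250×270 mm. Now I'll compute the moves.

```bash
cat >> h.py <<'E'
from scipy.spatial.transform import Rotation as Ro
np.set_printoptions(linewidth=200,precision=4,suppress=True)
def yaw():  # heading of tool y minus 90 deg
    y=Ro.from_quat(manip.get_state()["ee_rot"]).as_matrix()[:,1]; return np.degrees(np.arctan2(-y[0],y[1]))
def rel(P,yw=None):
    s=manip.get_state(); R=Ro.from_quat(s["ee_rot"]).as_matrix()
    print("travel",R.T@(np.array(P)-s["ee_pos"])/.03, "yaw", None if yw is None else -(yw-yaw())/6)
def st():
    s=manip.get_state(); print(s["clock"],s["ee_pos"],"yaw",yaw(),"F",s["contact_force"],"w",s["gripper_width"],s["finger_force"],"q",s["qpos"])
E
python3 -c "
from h import *
st(); rel((.42,.30,.22),-19); rel((.43,-.275,.2),-19); rel((.43,-.275,.1),-19)"
```

```text
0.1 [0.1809 0.5977 0.2027] yaw -16.830856928875832 F [-0.1397 -0.0325  0.0235] w 0.085498377444962 0.0 q [-1.1715  0.5082 -0.2375  1.501   0.1257  1.1489 -0.1548]
travel [-10.5017  -7.1927  -0.5636] yaw 0.3615238451873613
travel [-16.3704 -25.4407   0.1321] yaw 0.3615238451873613
travel [-16.3703 -25.4354   3.4655] yaw 0.3615238451873613
```

Request:
servo_tool(deltas=[{"fingers": 80,"travel": [-10.5,-7.2,-0.6],"yaw": 0.36},{"fingers": 80,"travel": [-10.5,-7.2,-0.6],"yaw": 0.36},{"fingers": 80,"travel": [-10.5,-7.2,-0.6],"yaw": 0.36},{"fingers": 80,"travel": [-10.5,-7.2,-0.6],"yaw": 0.36},{"fingers": 80,"travel": [-10.5,-7.2,-0.6],"yaw": 0.36},{"fingers": 80,"travel": [-10.5,-7.2,-0.6],"yaw": 0.36},{"fingers": 80,"travel": [-10.5,-7.2,-0.6],"yaw": 0.36},{"fingers": 80,"travel": [-10.5,-7.2,-0.6],"yaw": 0.36},{"fingers": 80,"travel": [-10.5,-7.2,-0.6],"yaw": 0.36},{"fingers": 80,"travel": [-10.5,-7.2,-0.6],"yaw": 0.36},{"fingers": 80,"travel": [-10.5,-7.2,-0.6],"yaw": 0.36}])

```text
clock: 1.02
ee_pos: [0.4224, 0.2965, 0.2213]
ee_rot: [0.169, 0.986, -0.001, 0.0]
contact_force: [0.4, -0.8, -1.2]
gripper_width: 0.0801
finger_force: 0.0
```

```bash
python3 -c "
from h import *
st(); rel((.43,-.275,.2),-19); rel((.43,-.275,.1),-19)"
```

```text
1.0167 [0.4224 0.2965 0.2213] yaw -19.408718778015242 F [ 0.4073 -0.7734 -1.1804] w 0.0801481624727496 0.0 q [-0.5506  0.3207 -0.151   1.7544  0.056   1.0712  0.5111]
travel [ -6.5668 -17.8814   0.7424] yaw -0.06811979633587366
travel [ -6.5632 -17.8767   4.0757] yaw -0.06811979633587366
```

Request:
servo_tool(deltas=[{"fingers": 80,"travel": [-6.57,-17.88,0.74],"yaw": -0.07},{"fingers": 80,"travel": [-6.57,-17.88,0.74],"yaw": -0.07},{"fingers": 80,"travel": [-6.57,-17.88,0.74],"yaw": -0.07},{"fingers": 80,"travel": [-6.57,-17.88,0.74],"yaw": -0.07},{"fingers": 80,"travel": [-6.57,-17.88,0.74],"yaw": -0.07},{"fingers": 80,"travel": [-6.57,-17.88,0.74],"yaw": -0.07},{"fingers": 80,"travel": [-6.57,-17.88,0.74],"yaw": -0.07},{"fingers": 80,"travel": [-6.57,-17.88,0.74],"yaw": -0.07},{"fingers": 80,"travel": [-6.57,-17.88,0.74],"yaw": -0.07},{"fingers": 80,"travel": [-6.57,-17.88,0.74],"yaw": -0.07},{"fingers": 80,"travel": [-6.57,-17.88,0.74],"yaw": -0.07},{"fingers": 80,"travel": [-6.57,-17.88,0.74],"yaw": -0.07},{"fingers": 80,"travel": [-6.57,-17.88,0.74],"yaw": -0.07},{"fingers": 80,"travel": [-6.57,-17.88,0.74],"yaw": -0.07},{"fingers": 80,"travel": [-6.57,-17.88,0.74],"yaw": -0.07},{"fingers": 80,"travel": [-6.57,-17.88,0.74],"yaw": -0.07},{"fingers": 80,"travel": [-6.57,-17.88,2.4],"yaw": -0.07},{"fingers": 80,"travel": [-6.57,-17.88,4.0],"yaw": -0.07},{"fingers": 80,"travel": [-6.57,-17.88,4.07],"yaw": -0.07},{"fingers": 80,"travel": [-6.57,-17.88,4.07],"yaw": -0.07}])

```text
clock: 2.68
ee_pos: [0.4301, -0.2668, 0.0957]
ee_rot: [0.16, 0.987, 0.002, -0.004]
contact_force: [-0.0, 0.2, 0.6]
gripper_width: 0.0797
finger_force: 0.0
```

```bash
python3 -c "
from h import *
st(); rel((.43,-.275,.024),-19)
im=vision.get_image('scene')[:,:,::-1]; c=cv2.resize(im[90:190,180:310],None,fx=6,fy=6,interpolation=cv2.INTER_CUBIC); cv2.imwrite('pics/s2.png',np.clip(c*1.6,0,255).astype(np.uint8))"
```

```text
2.6833 [ 0.4301 -0.2668  0.0957] yaw -18.377349337404326 F [-0.011   0.236   0.6243] w 0.07968083335772122 0.0 q [ 0.4242  0.4527  0.1205  1.9527 -0.0789  0.7487  1.841 ]
travel [-0.0998 -0.2665  2.3885] yaw 0.10377511043261241
```

View pics/s2.png

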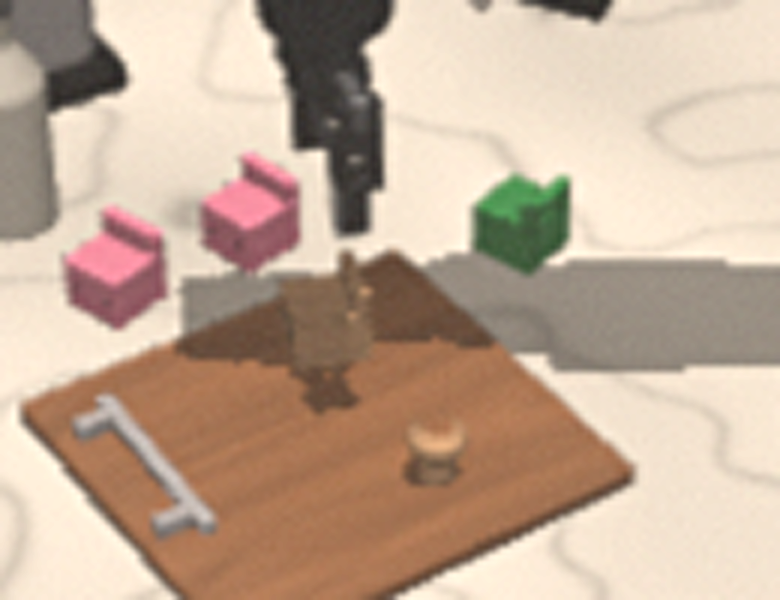

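The view shows the gripper above and just behind the pull at crop (325,310), clear of the knob and the look-alikes. The arm was still settling, so I'll hold it and cross-check the pull's corners.

Request:
servo_tool(deltas=[{"fingers": 80,"travel": [-0.1,-0.27,0.6],"yaw": 0.1},{"fingers": 80,"travel": [-0.1,-0.27,0.6],"yaw": 0.1},{"fingers": 80,"travel": [-0.1,-0.27,0.6],"yaw": 0.1},{"fingers": 80,"travel": [-0.1,-0.27,0.6],"yaw": 0.1}])

```text
clock: 3.07
ee_pos: [0.433, -0.2793, 0.0829]
ee_rot: [0.166, 0.986, -0.0, 0.001]
contact_force: [0.0, 0.2, 0.4]
gripper_width: 0.0799
finger_force: 0.0
```

```bash
python3 -c "
from h import *
st(); rel((.43,-.275,.022),-19)
R=Ro.from_euler('z',-19,degrees=True)
for x,z in((-23,67),(-13,67),(23,51),(23,15)):
  for y in(-22,22):
    P=R.apply([x/1e3,y/1e3,0])+[.43,-.275,z/1e3]; print(x,y,z,'crop',(proj('scene',P)-[180,90])*6)
"
```

```text
3.0667 [ 0.433  -0.2793  0.0829] yaw -19.119651341303094 F [0.0167 0.2447 0.4155] w 0.07990900629272499 0.0 q [ 0.4423  0.4772  0.1214  1.9539 -0.0858  0.7135  1.8523]
travel [0.1442 0.1043 2.0308] yaw -0.01994189021718225
-23 -22 67 crop [354.1081 244.7694]
-23 22 67 crop [374.135  289.0362]
-13 -22 67 crop [337.9598 247.5819]
-13 22 67 crop [357.7156 291.9617]
23 -22 51 crop [280.2703 279.0242]
23 22 51 crop [298.9227 323.8971]
23 -22 15 crop [282.0478 325.8071]
23 22 15 crop [300.4471 370.8433]
```

Request:
servo_tool(deltas=[{"fingers": 80,"travel": [0.14,0.1,0.6],"yaw": 0},{"fingers": 80,"travel": [0.14,0.1,1.2],"yaw": 0},{"fingers": 80,"travel": [0.14,0.1,1.7],"yaw": 0},{"fingers": 80,"travel": [0.14,0.1,2.0],"yaw": 0},{"fingers": 80,"travel": [0.14,0.1,2.0],"yaw": 0},{"fingers": 80,"travel": [0.14,0.1,2.0],"yaw": 0}])

```text
clock: 3.57
ee_pos: [0.4294, -0.2755, 0.0221]
ee_rot: [0.166, 0.986, -0.0, 0.0]
contact_force: [1.1, -0.9, 0.3]
gripper_width: 0.0804
finger_force: 0.0
```

```bash
python3 -c "
from h import *
st(); rel((.43,-.275,.022),-19)"
```

```text
3.5667 [ 0.4294 -0.2755  0.0221] yaw -19.16088473040517 F [ 1.1333 -0.8623  0.3326] w 0.08037591012779281 0.0 q [ 0.4537  0.5645  0.1023  2.0242 -0.1038  0.5572  1.8648]
travel [-0.0134  0.0219  0.0019] yaw -0.026814121734194767
```

Request:
servo_tool(deltas=[{"fingers": 50,"travel": [0,0,0],"yaw": 0},{"fingers": 46,"travel": [0,0,0],"yaw": 0},{"fingers": 42,"travel": [0,0,0],"yaw": 0},{"fingers": 30,"travel": [0,0,0],"yaw": 0},{"fingers": 30,"travel": [0,0,0],"yaw": 0},{"fingers": 30,"travel": [0,0,0],"yaw": 0},{"fingers": 30,"travel": [0,0,0],"yaw": 0},{"fingers": 30,"travel": [0,0,0],"yaw": 0},{"fingers": 30,"travel": [0,0,0],"yaw": 0}], force=60)

```text
clock: 4.32
ee_pos: [0.4298, -0.276, 0.0228]
ee_rot: [0.167, 0.986, -0.0, 0.001]
contact_force: [-0.7, 1.2, 10.6]
gripper_width: 0.0299
finger_force: 5.8
```

```bash
python3 -c "
from h import *
st()"
```

```text
4.3167 [ 0.4298 -0.276   0.0228] yaw -19.17975059606341 F [-0.705   1.2141 10.5642] w 0.029884309806614478 5.7868835516273975 q [ 0.454   0.5632  0.1026  2.024  -0.1039  0.5569  1.8651]
```

```bash
python3 -c "
from h import *
im=vision.get_image('scene')[:,:,::-1]; c=cv2.resize(im[90:165,190:290],None,fx=5,fy=5,interpolation=cv2.INTER_CUBIC)
t=vision.get_image('top')[:,:,::-1]; d=cv2.resize(t[205:265,310:370],None,fx=5,fy=5,interpolation=cv2.INTER_CUBIC)
m=np.zeros((375,800,3)); m[:,:500]=c; m[:300,500:]=d; cv2.imwrite('pics/s3.png',np.clip(m*1.9,0,255).astype(np.uint8)); st()"
```

```text
4.4167 [ 0.4298 -0.276   0.0228] yaw -19.179911792922375 F [-1.0354  1.1548 11.3522] w 0.029854076856857953 5.785206338041462 q [ 0.4541  0.5631  0.1026  2.024  -0.1039  0.5569  1.8651]
```

View pics/s3.png

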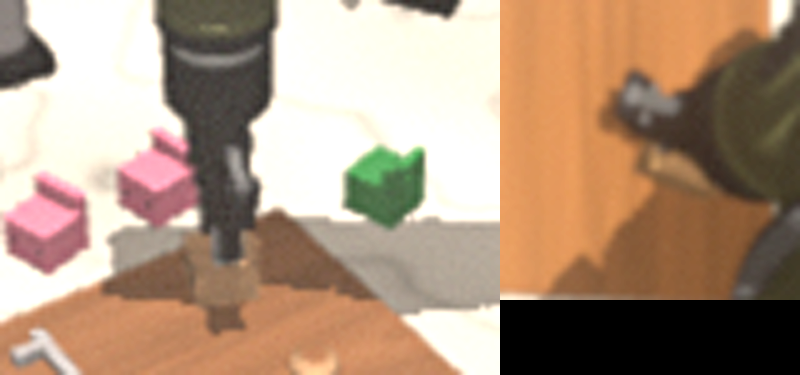

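The fingers have closed to 30 mm, less than the pull's 44 mm, with about 11 N upward on the tool. In the picture the fingertip sits near (228,262) in the crop, about level with the pull's top edge. I'll compare that with the TCP projection before going on.

```bash
python3 -c "
from h import *
s=manip.get_state(); R=Ro.from_quat(s['ee_rot']).as_matrix()
for z in (.0228,.03,.036,.04,.051):
  for y in(.022,.015,.03): print(z,y,(proj('scene',[.4298,-.276,z]+y*R[:,1])-[190,90])*5)
print('s2')
y=R[:,1]
for z in (.0957,.1087,.115):
  for o in(-.048,-.04,.04,.048): print(z,o,(proj('scene',[.4301,-.2668,z]+o*y)-[180,90])*6)
print(s['torque'])
"
```

```text
0.0228 0.022 [230.5784 294.1516]
0.0228 0.015 [228.0448 288.1258]
0.0228 0.03 [233.4918 301.081 ]
0.03 0.022 [230.4202 286.3791]
0.03 0.015 [227.8794 280.3574]
0.03 0.03 [233.3421 293.304 ]
0.036 0.022 [230.2876 279.8654]
0.036 0.015 [227.7407 273.8472]
0.036 0.03 [233.2166 286.7864]
0.04 0.022 [230.1989 275.5044]
0.04 0.015 [227.6479 269.4886]
0.04 0.03 [233.1326 282.4227]
0.051 0.022 [229.9533 263.4342]
0.051 0.015 [227.3909 257.4252]
0.051 0.03 [232.9001 270.3448]
s2
0.0957 -0.048 [312.4231 193.7658]
0.0957 -0.04 [315.8571 201.5949]
0.0957 0.04 [351.5005 282.8566]
0.0957 0.048 [355.2005 291.2921]
0.1087 -0.048 [311.9421 175.9032]
0.1087 -0.04 [315.3938 183.7163]
0.1087 0.04 [351.2278 264.829 ]
0.1087 0.048 [354.9484 273.2509]
0.115 -0.048 [311.7071 167.1747]
0.115 -0.04 [315.1674 174.9797]
0.115 0.04 [351.0945 256.0171]
0.115 0.048 [354.8252 264.432 ]
[0.2874 0.288  0.0347]
```

The columns agree, but the fingertips appear about 24–28 mm higher than the reported TCP in both pictures. So the fingers closed on top of the pull, which also explains the 11 N upward. I'll raise a little, reopen, and see where the tips really are.

Request:
servo_tool(deltas=[{"fingers": 30,"travel": [0,0,-0.4],"yaw": 0},{"fingers": 30,"travel": [0,0,-0.8],"yaw": 0},{"fingers": 80,"travel": [0,0,-0.8],"yaw": 0},{"fingers": 80,"travel": [0,0,-0.8],"yaw": 0},{"fingers": 80,"travel": [0,0,-0.8],"yaw": 0},{"fingers": 80,"travel": [0,0,-0.8],"yaw": 0},{"fingers": 80,"travel": [0,0,-0.8],"yaw": 0},{"fingers": 80,"travel": [0,0,-0.8],"yaw": 0}])

```text
clock: 5.08
ee_pos: [0.4288, -0.2754, 0.0449]
ee_rot: [0.167, 0.986, 0.0, -0.0]
contact_force: [-0.1, -0.3, -0.6]
gripper_width: 0.08
finger_force: 0.0
```

```bash
python3 -c "
from h import *
im=vision.get_image('scene')[:,:,::-1]; c=cv2.resize(im[90:165,190:290],None,fx=8,fy=8,interpolation=cv2.INTER_CUBIC)
cv2.imwrite('pics/s4.png',np.clip(c*1.9,0,255).astype(np.uint8)); st()
s=manip.get_state(); y=Ro.from_quat(s['ee_rot']).as_matrix()[:,1]; P=s['ee_pos']
for z in(0,.013,.026,.039):print(z,[(proj('scene',P+[0,0,z]+o*y)-[190,90])*8 for o in(.04,.048,-.04)])
R=Ro.from_euler('z',-19,degrees=True)
for x,y,z in((-23,-22,67),(-23,22,67),(23,-22,51),(23,22,51),(23,22,15),(-23,22,15)): print(x,y,z,(proj('scene',R.apply([x/1e3,y/1e3,0])+[.43,-.275,z/1e3])-[190,90])*8)
"
```

```text
5.1333 [ 0.4288 -0.2754  0.045 ] yaw -19.175625833329132 F [0.1049 0.0307 0.1208] w 0.07998688378778296 0.0 q [ 0.4474  0.528   0.1112  2.0043 -0.097   0.6149  1.859 ]
0 [array([381.4369, 456.9017]), array([386.2219, 468.1259]), array([335.2998, 348.6776])]
0.013 [array([381.0417, 433.9272]), array([385.8525, 445.1371]), array([334.6653, 325.8631])]
0.026 [array([380.642 , 410.6915]), array([385.4789, 421.886 ]), array([334.0238, 302.7978])]
0.039 [array([380.2378, 387.1901]), array([385.101 , 398.3682]), array([333.3752, 279.4774])]
-23 -22 67 [392.1442 326.3592]
-23 22 67 [418.8467 385.3816]
23 -22 51 [293.6937 372.0323]
23 22 51 [318.5636 431.8627]
23 22 15 [320.5961 494.4577]
-23 22 15 [419.5609 476.2588]
```

View pics/s4.png

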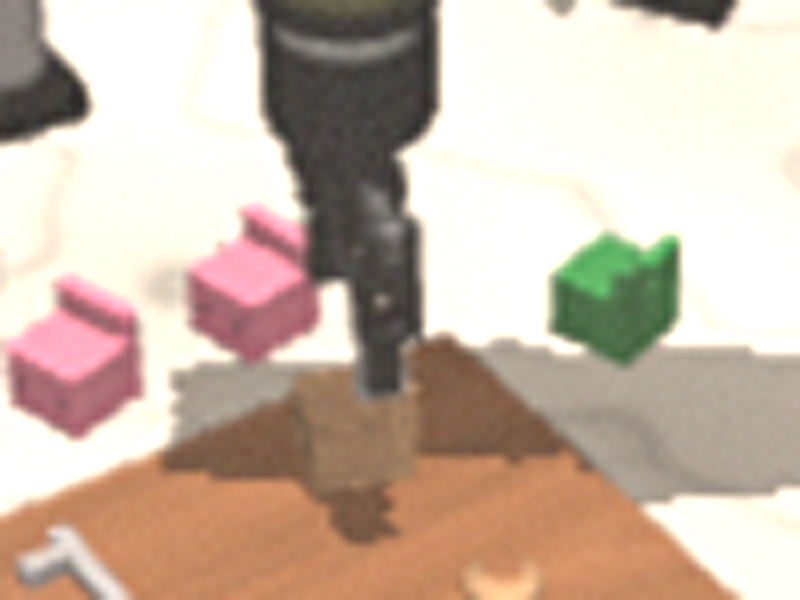

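The tip at (382,395) confirms it: with the gripper open, the tips are about 36 mm above the reported TCP. Allowing 12–13 mm for the swing, that is a constant offset of about 24 mm along the tool. The pull has not moved. I'll descend further and use displacements relative to the grasp from here on.

Request:
servo_tool(deltas=[{"fingers": 80,"travel": [-0.02,0.02,0.6],"yaw": 0},{"fingers": 80,"travel": [-0.02,0.02,1.1],"yaw": 0},{"fingers": 80,"travel": [-0.02,0.02,1.5],"yaw": 0},{"fingers": 80,"travel": [-0.02,0.02,1.7],"yaw": 0},{"fingers": 80,"travel": [-0.02,0.02,1.8],"yaw": 0},{"fingers": 80,"travel": [-0.02,0.02,1.8],"yaw": 0},{"fingers": 80,"travel": [-0.02,0.02,1.8],"yaw": 0}])

```text
clock: 5.72
ee_pos: [0.4299, -0.2753, -0.0083]
ee_rot: [0.167, 0.986, -0.0, 0.0]
contact_force: [-0.0, -0.1, -0.5]
gripper_width: 0.0801
finger_force: 0.0
```

```bash
python3 -c "
from h import *
st()"
```

```text
5.7167 [ 0.4299 -0.2753 -0.0083] yaw -19.178917582742272 F [-0.01   -0.0992 -0.4917] w 0.08011045926141583 0.0 q [ 0.4612  0.6157  0.0909  2.0462 -0.1127  0.4841  1.8714]
```

No contact at z = -0.008, so the offset is real. Now I'll close.

Request:
servo_tool(deltas=[{"fingers": 52,"travel": [0,0,0],"yaw": 0},{"fingers": 48,"travel": [0,0,0],"yaw": 0},{"fingers": 44,"travel": [0,0,0],"yaw": 0},{"fingers": 40,"travel": [0,0,0],"yaw": 0},{"fingers": 30,"travel": [0,0,0],"yaw": 0},{"fingers": 30,"travel": [0,0,0],"yaw": 0},{"fingers": 30,"travel": [0,0,0],"yaw": 0},{"fingers": 30,"travel": [0,0,0],"yaw": 0}], force=60)

```text
clock: 6.38
ee_pos: [0.4301, -0.2754, -0.0079]
ee_rot: [0.167, 0.986, -0.0, 0.001]
contact_force: [-0.7, 0.6, 5.5]
gripper_width: 0.0433
finger_force: 61.2
```

```bash
python3 -c "
from h import *
st()"
```

```text
6.3833 [ 0.4301 -0.2754 -0.0079] yaw -19.179037958916975 F [-0.7054  0.5994  5.4966] w 0.04325933611170221 61.162261962890625 q [ 0.4611  0.6147  0.0909  2.0462 -0.1128  0.4841  1.8714]
```

Request:
servo_tool(deltas=[{"fingers": 30,"travel": [0,0,-0.2],"yaw": 0},{"fingers": 30,"travel": [0,0,-0.6],"yaw": 0},{"fingers": 30,"travel": [0,0,-1.2],"yaw": 0},{"fingers": 30,"travel": [0,0,-2.0],"yaw": 0},{"fingers": 30,"travel": [0,0,-2.8],"yaw": 0},{"fingers": 30,"travel": [0,0,-3.6],"yaw": 0},{"fingers": 30,"travel": [0,0,-3.6],"yaw": 0},{"fingers": 30,"travel": [0,0,-3.6],"yaw": 0}])

```text
clock: 7.05
ee_pos: [0.4305, -0.2756, 0.101]
ee_rot: [0.167, 0.986, -0.001, 0.002]
contact_force: [0.2, 0.8, -1.7]
gripper_width: 0.043
finger_force: 60.8
```

```bash
python3 -c "
from h import *
st(); rel((.4435,.202,.1),6.1)"
```

```text
7.05 [ 0.4305 -0.2756  0.101 ] yaw -19.1733166919478 F [ 0.1604  0.8047 -1.6525] w 0.043017736585664434 60.83940625190735 q [ 0.4316  0.4466  0.1292  1.945  -0.0818  0.7516  1.844 ]
travel [ 4.8205 15.1781  0.0091] yaw -4.212219448657966
```

Request:
servo_tool(deltas=[{"fingers": 30,"travel": [0.2,0.6,0],"yaw": -0.2},{"fingers": 30,"travel": [0.5,1.6,0],"yaw": -0.5},{"fingers": 30,"travel": [0.9,2.7,0],"yaw": -0.8},{"fingers": 30,"travel": [1.2,3.9,0],"yaw": -1.1},{"fingers": 30,"travel": [1.6,5.1,0],"yaw": -1.4},{"fingers": 30,"travel": [2.0,6.3,0],"yaw": -1.8},{"fingers": 30,"travel": [2.4,7.5,0],"yaw": -2.1},{"fingers": 30,"travel": [2.8,8.7,0],"yaw": -2.4},{"fingers": 30,"travel": [3.1,9.9,0],"yaw": -2.7},{"fingers": 30,"travel": [3.5,11.1,0],"yaw": -3.1},{"fingers": 30,"travel": [3.9,12.3,0],"yaw": -3.4},{"fingers": 30,"travel": [4.2,13.4,0],"yaw": -3.7},{"fingers": 30,"travel": [4.5,14.3,0],"yaw": -4.0},{"fingers": 30,"travel": [4.7,14.9,0],"yaw": -4.15},{"fingers": 30,"travel": [4.82,15.18,0],"yaw": -4.21},{"fingers": 30,"travel": [4.82,15.18,0],"yaw": -4.21},{"fingers": 30,"travel": [4.82,15.18,0],"yaw": -4.21},{"fingers": 30,"travel": [4.82,15.18,0],"yaw": -4.21}])

```text
clock: 8.55
ee_pos: [0.4426, 0.2003, 0.099]
ee_rot: [-0.052, 0.999, -0.001, -0.001]
contact_force: [0.1, 0.3, -0.5]
gripper_width: 0.0434
finger_force: 61.0
```

```bash
python3 -c "
from h import *
st(); rel((.4435,.202,.0341),6.1)"
```

```text
8.55 [0.4426 0.2003 0.099 ] yaw 5.9432666148513205 F [ 0.0792  0.3201 -0.533 ] w 0.04339082703853823 60.95458388328552 q [-0.4571  0.4154 -0.0266  2.0037  0.0176  0.7243  1.1799]
travel [-0.0383  0.055   2.163 ] yaw -0.0261222308581132
```

Request:
servo_tool(deltas=[{"fingers": 30,"travel": [-0.04,0.05,0.4],"yaw": -0.03},{"fingers": 30,"travel": [-0.04,0.05,1.0],"yaw": -0.03},{"fingers": 30,"travel": [-0.04,0.05,1.6],"yaw": -0.03},{"fingers": 30,"travel": [-0.04,0.05,2.0],"yaw": -0.03},{"fingers": 30,"travel": [-0.04,0.05,2.16],"yaw": -0.03},{"fingers": 30,"travel": [-0.04,0.05,2.16],"yaw": -0.03},{"fingers": 30,"travel": [-0.04,0.05,2.16],"yaw": -0.03},{"fingers": 30,"travel": [-0.04,0.05,2.16],"yaw": -0.03}])

```text
clock: 9.22
ee_pos: [0.4444, 0.2037, 0.0354]
ee_rot: [-0.054, 0.999, 0.0, 0.001]
contact_force: [0.3, -0.8, -1.1]
gripper_width: 0.0426
finger_force: 60.9
```

```bash
python3 -c "
from h import *
st()
i=vision.get_image('top'); j=vision.get_image('scene'); np.save('i.npy',i); np.save('j.npy',j)
R=Ro.from_euler('z',6.0,degrees=True); E=manip.get_state()['ee_pos']
for x,y,z in((-23,-22,109),(-23,22,109),(23,-22,93),(23,22,93)):
  P=R.apply([x/1e3,y/1e3,0])+[E[0],E[1],z/1e3]; print(x,y,z,P,(proj('top',P)-[150,180])*7,(proj('scene',P)-[265,180])*7)
a=cv2.resize(i[180:230,150:207,::-1],None,fx=7,fy=7,interpolation=cv2.INTER_CUBIC)
b=cv2.resize(j[180:230,265:322,::-1],None,fx=7,fy=7,interpolation=cv2.INTER_CUBIC)
cv2.imwrite('pics/s5.png',np.clip(np.hstack([a,b])*2.,0,255).astype(np.uint8))"
```

```text
9.2167 [0.4444 0.2037 0.0354] yaw 6.2081201756464 F [ 0.3152 -0.8046 -1.0806] w 0.04262435498567714 60.91574549674988 q [-0.4618  0.5165 -0.0264  2.0663  0.0251  0.5579  1.1731]
-23 -22 109 [0.4238 0.1798 0.109 ] [252.7303 357.7561] [407.5725 159.4243]
-23 22 109 [0.4192 0.2236 0.109 ] [138.6599 367.238 ] [487.5038 217.9875]
23 -22 93 [0.4696 0.1846 0.093 ] [251.8344 244.5605] [328.4299 239.208 ]
23 22 93 [0.465  0.2284 0.093 ] [140.0978 253.7061] [407.6627 299.6762]
```

View pics/s5.png

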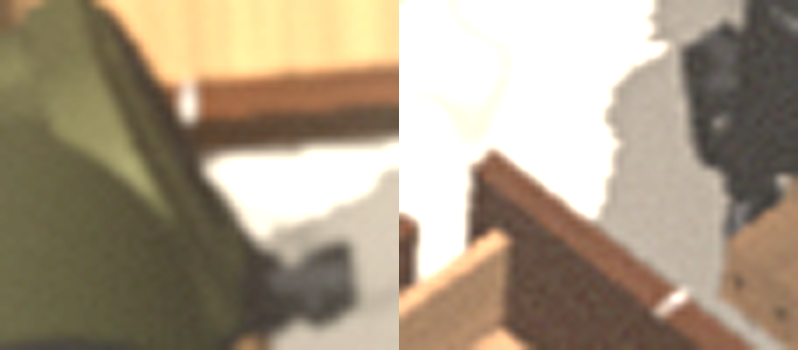

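The top view is blocked by the arm. In the scene crop the pull's back face is visible with its pilot holes near (740,283) and (782,313), and the drawer tick is at (672,300). I'll measure the holes.

```bash
python3 -c "
from h import *
j=np.load('j.npy'); n=np.array([np.cos(np.radians(6.1)),np.sin(np.radians(6.1)),0]); l=np.array([-n[1],n[0],0])
E=np.array([.4444,.2037,0])
for y in(-.012,0,.012): print('exp hole',proj('scene',E+.023*n+y*l+[0,0,.075]))
for y in(-.022,.022):
  for z in(.057,.093): print('exp corner',y,z,proj('scene',E+.023*n+y*l+[0,0,z]))
for x,y,z in((0,0,.115),(.016,0,.115),(.016,-.108,.115),(0,-.108,.115),(.016,-.108,.115)): print('exp drawer',x,y,proj('scene',[.516,.2097,0]+x*n+y*l+np.array([0,0,z])))
for y in(-.012,.012): print('exp drawer inside hole',proj('scene',np.array([.516,.2097,.075])+.016*n+y*l))
print(j[212:230,308:326].sum(2))
print(j[208:232,350-90:350-60].sum(2)*0+1 if 0 else '')
c=cv2.resize(j[195:258,265:335,::-1],None,fx=8,fy=8,interpolation=cv2.INTER_CUBIC); cv2.imwrite('pics/s6.png',np.clip(c*2.,0,255).astype(np.uint8))"
```

```text
exp hole [313.7255 220.1639]
exp hole [316.7697 222.5014]
exp hole [319.8426 224.861 ]
exp corner -0.022 0.057 [310.6092 222.2867]
exp corner -0.022 0.093 [311.8228 214.1017]
exp corner 0.022 0.057 [321.7082 230.8869]
exp corner 0.022 0.093 [323.1566 222.724 ]
exp drawer 0 0 [306.0164 221.4838]
exp drawer 0.016 0 [302.0425 224.3656]
exp drawer 0.016 -0.108 [275.0853 203.1087]
exp drawer 0 -0.108 [279.0499 200.4726]
exp drawer 0.016 -0.108 [275.0853 203.1087]
exp drawer inside hole [297.8073 231.1773]
exp drawer inside hole [303.9166 236.0927]
[[270 265 264 193 148 177 203 200 209 215 204 212 209 204 207 205 162 123]
 [270 268 268 201 165 200 217 216 212 206 207 206 206 206 203 212 196 164]
 [270 266 270 221 197 218 216 206 207 211 207 207 205 201 199 199 201 200]
 [265 267 270 224 201 208 209 204 208 205 204 203 200 199 193 195 201 211]
 [266 266 268 226 201 196 205 207 204 202 198 193 195 195 196 198 208 208]
 [269 270 273 231 198 195 195 199 197 200 199 195 190 199 202 202 207 199]
 [268 269 267 227 194 191 194 191 192 191 194 196 199 203 200 202 204 198]
 [265 274 254 203 179 164 188 191 189 187 197 204 207 199 207 198 205 191]
 [266 271 253 204 187 147 176 192 191 183 185 191 198 203 202 200 194 182]
 [274 272 243 207 195 171 189 187 189 187 185 188 185 198 209 192 192 169]
 [271 271 247 221 203 189 192 199 193 186 187 183 183 192 243 207 189 166]
 [255 273 270 263 232 203 190 190 190 194 183 184 185 183 212 211 192 161]
 [201 235 261 274 266 240 203 186 188 192 172 145 167 190 203 208 196 177]
 [171 178 213 260 273 270 226 199 195 190 181 157 168 186 206 198 170 173]
 [156 162 174 211 257 277 265 229 218 199 188 185 182 186 206 191 160 188]
 [164 159 158 169 200 229 264 262 260 234 196 188 180 188 196 189 184 266]
 [161 161 158 159 163 175 226 264 278 264 233 202 180 188 194 203 270 397]
 [151 158 155 158 160 158 179 215 257 276 270 248 216 202 219 255 392 461]]
```

View pics/s6.png

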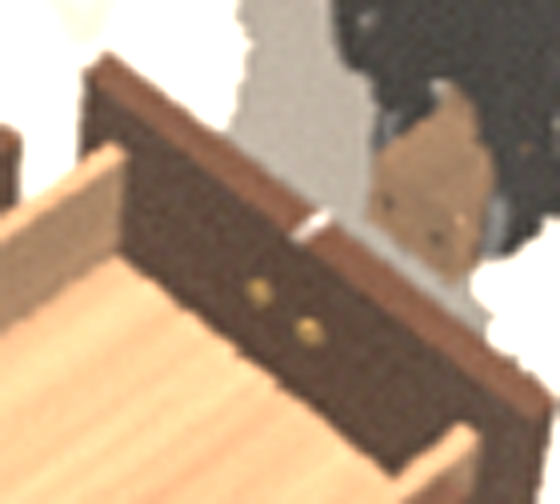

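The drawer tick and inner holes match the estimate to within 0.4 px. The pilot-hole midpoint, (316.05,222.15), implies the pull is laterally within about 1 mm of the mark and about 1 mm high. I'll go 39 mm forward, then creep on force.

Request:
servo_tool(deltas=[{"fingers": 30,"travel": [-0.2,0,0],"yaw": 0},{"fingers": 30,"travel": [-0.5,0,0],"yaw": 0},{"fingers": 30,"travel": [-0.8,0,0],"yaw": 0},{"fingers": 30,"travel": [-1.05,0,0],"yaw": 0},{"fingers": 30,"travel": [-1.2,0,0],"yaw": 0},{"fingers": 30,"travel": [-1.3,0,0],"yaw": 0},{"fingers": 30,"travel": [-1.3,0,0],"yaw": 0},{"fingers": 30,"travel": [-1.3,0,0],"yaw": 0},{"fingers": 30,"travel": [-1.3,0,0],"yaw": 0},{"fingers": 30,"travel": [-1.3,0,0],"yaw": 0}])

```text
clock: 10.15
ee_pos: [0.4821, 0.2083, 0.0345]
ee_rot: [-0.055, 0.998, -0.0, -0.0]
contact_force: [0.1, -0.5, -0.1]
gripper_width: 0.0435
finger_force: 60.9
```

```bash
cat >> h.py <<'E'
N=np.array([np.cos(np.radians(6.1)),np.sin(np.radians(6.1)),0]); L=np.array([-N[1],N[0],0]); M=np.array([.516,.2097,.075])
def dr():
    s=manip.get_state(); e=s["ee_pos"]-M; f=s["contact_force"]; print("clk %.2f back-gap %.1f lat %.1f zerr %.1f yaw %.2f F n %.1f l %.1f z %.1f"%(s["clock"],-1e3*(e@N)-23,1e3*(e@L),1e3*(s["ee_pos"][2]-.0341),yaw(),f@N,f@L,f[2]),s["torque"])
E
python3 -c "
from h import *
dr(); st()
j=vision.get_image('scene'); np.save('j2.npy',j)
E=manip.get_state()['ee_pos']
for y in(-.012,.012): print('exp hole',proj('scene',E*[1,1,0]+.023*N+y*L+[0,0,.075+E[2]-.0341]))
u,v=proj('scene',E*[1,1,0]+.023*N+[0,0,.075]).astype(int); print(u,v); print(j[v-10:v+10,u-10:u+10].sum(2))"
```

```text
clk 10.15 back-gap 10.9 lat 2.2 zerr 0.4 yaw 6.28 F n 0.1 l -0.5 z -0.1 [-0.0776 -0.0133 -0.0526]
10.15 [0.4821 0.2083 0.0345] yaw 6.28129773667085 F [ 0.1314 -0.5108 -0.0667] w 0.04347574575806378 60.917333364486694 q [-0.435   0.557  -0.029   1.9729  0.0265  0.6125  1.1992]
exp hole [304.8732 226.7664]
exp hole [310.9959 231.596 ]
307 229
[[159 138 120 118 145 152 140 184 207 210 215 211 210 209 208 204 211 207 162 121]
 [158 158 152 133 127 107 128 187 218 217 211 207 208 212 205 212 199 198 187 167]
 [132 159 167 159 150 119 133 172 227 217 206 211 212 205 204 205 199 206 203 201]
 [127 126 151 167 164 178 248 271 228 185 193 212 210 200 198 199 192 195 207 214]
 [121 119 126 140 175 255 324 256 166 130 149 191 201 203 194 198 201 208 205 204]
 [121 120 115 130 201 287 258 185 157 148 127 144 171 191 195 200 199 205 209 212]
 [120 121 115 112 146 184 179 160 166 162 160 155 165 165 188 208 207 206 211 206]
 [115 119 114 110 113 119 123 154 161 165 162 167 164 170 183 200 207 208 201 190]
 [119 118 118 117 119 108 120 122 135 153 165 166 159 167 165 177 183 199 193 180]
 [115 108 
[... 203 characters left out ...]
28 151 154 152 159 162 162 162 157]
 [217 169 125 115 117 115 119 123 114 116 119 114 123 138 154 161 162 162 161 165]
 [176 162 123 117 123 126 110 114 116 117 118 123 120 119 134 162 169 164 154 162]
 [145 130 115 107 116 112 116 121 116 114 117 118 113 115 116 133 153 159 170 167]
 [117 117 118 115 118 123 125 123 118 122 117 111 119 118 111 115 123 141 158 163]
 [121 120 113 119 122 184 247 187 133 119 113 116 112 116 117 110 118 125 138 159]
 [123 118 121 115 123 178 209 198 150 108 123 119 109 118 126 120 123 114 119 133]
 [121 121 121 110 118 149 180 185 140 111 127 119 115 117 120 120 122 114 118 116]
 [113 124 122 124 113 111 135 135 116 117 122 124 111 121 126 116 123 120 118 117]]
```

Request:
servo_tool(deltas=[{"fingers": 30,"travel": [-0.07,-0.02,0.01],"yaw": 0.02},{"fingers": 30,"travel": [-0.14,-0.02,0.01],"yaw": 0.02},{"fingers": 30,"travel": [-0.2,-0.02,0.01],"yaw": 0.02},{"fingers": 30,"travel": [-0.24,-0.02,0.01],"yaw": 0.02},{"fingers": 30,"travel": [-0.28,-0.02,0.01],"yaw": 0.02},{"fingers": 30,"travel": [-0.32,-0.02,0.01],"yaw": 0.02},{"fingers": 30,"travel": [-0.36,-0.02,0.01],"yaw": 0.02},{"fingers": 30,"travel": [-0.4,-0.02,0.01],"yaw": 0.02},{"fingers": 30,"travel": [-0.4,-0.02,0.01],"yaw": 0.02},{"fingers": 30,"travel": [-0.4,-0.02,0.01],"yaw": 0.02}])

```text
clock: 11.03
ee_pos: [0.4943, 0.209, 0.0342]
ee_rot: [-0.054, 0.999, -0.0, -0.0]
contact_force: [-3.1, 0.1, -0.7]
gripper_width: 0.0429
finger_force: 61.0
```

```bash
python3 -c "
from h import *
dr()"
```

```text
clk 11.03 back-gap -1.4 lat 1.6 zerr 0.1 yaw 6.15 F n -3.1 l 0.4 z -0.7 [-0.0158  0.3165  0.0424]
```

Contact is confirmed, square, at 3 N. The scene residuals suggest the pull is about 0.8 mm off sideways and 1 mm high. I'll back off 6 mm, trim that, and push in again slowly.

Request:
servo_tool(deltas=[{"fingers": 30,"travel": [0.07,0,0],"yaw": 0},{"fingers": 30,"travel": [0.14,0,0],"yaw": 0},{"fingers": 30,"travel": [0.21,0,0],"yaw": 0},{"fingers": 30,"travel": [0.21,-0.03,0.035],"yaw": 0.01},{"fingers": 30,"travel": [0.21,-0.03,0.035],"yaw": 0.01},{"fingers": 30,"travel": [0.21,-0.03,0.035],"yaw": 0.01},{"fingers": 30,"travel": [0.17,-0.03,0.035],"yaw": 0.01},{"fingers": 30,"travel": [0.13,-0.03,0.035],"yaw": 0.01},{"fingers": 30,"travel": [0.09,-0.03,0.035],"yaw": 0.01},{"fingers": 30,"travel": [0.05,-0.03,0.035],"yaw": 0.01},{"fingers": 30,"travel": [0.01,-0.03,0.035],"yaw": 0.01},{"fingers": 30,"travel": [-0.03,-0.03,0.035],"yaw": 0.01},{"fingers": 30,"travel": [-0.07,-0.03,0.035],"yaw": 0.01},{"fingers": 30,"travel": [-0.11,-0.03,0.035],"yaw": 0.01},{"fingers": 30,"travel": [-0.15,-0.03,0.035],"yaw": 0.01},{"fingers": 30,"travel": [-0.18,-0.03,0.035],"yaw": 0.01},{"fingers": 30,"travel": [-0.2,-0.03,0.035],"yaw": 0.01},{"fingers": 30,"travel": [-0.2,-0.03,0.035],"yaw": 0.01},{"fingers": 30,"travel": [-0.2,-0.03,0.035],"yaw": 0.01}])

```text
clock: 12.62
ee_pos: [0.4996, 0.2087, 0.0331]
ee_rot: [-0.053, 0.999, -0.0, -0.001]
contact_force: [-5.1, -1.0, 3.4]
gripper_width: 0.0434
finger_force: 61.3
```

```bash
python3 -c "
from h import *
dr()"
```

```text
clk 12.62 back-gap -6.6 lat 0.7 zerr -1.0 yaw 6.11 F n -5.2 l -0.5 z 3.4 [-0.0533  1.0964  0.1064]
```

```bash
cat >> h.py <<'E'
def tick():
    # drawer travel: shift of the panel's inner-hole/tick patch in the scene view, by template match along the slide
    a=cv2.cvtColor(cv2.imread('pics/scene0.png'),cv2.COLOR_BGR2GRAY); b=cv2.cvtColor(vision.get_image('scene'),cv2.COLOR_RGB2GRAY)
    up=lambda m:cv2.resize(m,None,fx=8,fy=8,interpolation=cv2.INTER_CUBIC)
    T=up(a[204:246,270:304]); S=up(b[198:262,256:310])  # inner side of panel, right of tick
    r=cv2.matchTemplate(S,T,cv2.TM_CCOEFF_NORMED); _,s,_,l=cv2.minMaxLoc(r)
    d=np.array([l[0]/8+256-270,l[1]/8+198-204]); e=(proj('scene',M+[0,0,.02]+.01*N)-proj('scene',M+[0,0,.02]))/10
    print('shift px',d,'score %.2f'%s,'per mm',e,'travel mm %.1f'%(d@e/(e@e)))
E
python3 -c "
from h import *
tick(); dr(); tick(); dr()"
```

```text
shift px [-2.    1.25] score 0.68 per mm [-0.2454  0.1795] travel mm 7.7
clk 12.67 back-gap -6.6 lat 0.7 zerr -1.0 yaw 6.11 F n -5.2 l -0.8 z 3.5 [-0.0223  1.0301  0.1027]
shift px [-2.    1.25] score 0.68 per mm [-0.2454  0.1795] travel mm 7.7
clk 12.72 back-gap -6.5 lat 0.7 zerr -1.0 yaw 6.11 F n -5.2 l 0.1 z 2.7 [-0.0233  1.0926  0.1037]
```

The settled force (5.2 N) and drawer travel imply the back face is where I first put it, so that trim was probably wrong. I'll retreat gently and measure the pilot holes properly against the drawer's own screw holes.

Request:
servo_tool(deltas=[{"fingers": 30,"travel": [0.03,0,0],"yaw": 0},{"fingers": 30,"travel": [0.07,0,0],"yaw": 0},{"fingers": 30,"travel": [0.11,0,0],"yaw": 0},{"fingers": 30,"travel": [0.15,0,0],"yaw": 0},{"fingers": 30,"travel": [0.19,0,0],"yaw": 0},{"fingers": 30,"travel": [0.23,0,0],"yaw": 0},{"fingers": 30,"travel": [0.27,0,0],"yaw": 0},{"fingers": 30,"travel": [0.31,0,0],"yaw": 0},{"fingers": 30,"travel": [0.36,0,0],"yaw": 0},{"fingers": 30,"travel": [0.6,0.035,-0.035],"yaw": 0},{"fingers": 30,"travel": [1.0,0.035,-0.035],"yaw": 0},{"fingers": 30,"travel": [1.4,0.035,-0.035],"yaw": 0},{"fingers": 30,"travel": [1.7,0.035,-0.035],"yaw": 0},{"fingers": 30,"travel": [1.9,0.035,-0.035],"yaw": 0},{"fingers": 30,"travel": [1.9,0.035,-0.035],"yaw": 0},{"fingers": 30,"travel": [1.9,0.035,-0.035],"yaw": 0},{"fingers": 30,"travel": [1.9,0.035,-0.035],"yaw": 0},{"fingers": 30,"travel": [1.9,0.035,-0.035],"yaw": 0}])

```text
clock: 14.22
ee_pos: [0.4446, 0.2039, 0.0343]
ee_rot: [-0.053, 0.999, 0.0, 0.0]
contact_force: [0.2, -0.2, -0.9]
gripper_width: 0.0432
finger_force: 61.0
```

```bash
cat > holes.py <<'E'
from h import *
dr()
J=np.mean([vision.get_image('scene').astype(float).sum(2) for _ in range(3)],0)
E=manip.get_state()['ee_pos']
def blob(u,v,sign):
    u0,v0=int(round(u)),int(round(v)); w=sign*J[v0-3:v0+4,u0-3:u0+4]; 
    i=np.unravel_index(w[1:-1,1:-1].argmax(),(5,5)); v0+=i[0]-2; u0+=i[1]-2
    w=sign*J[v0-2:v0+3,u0-2:u0+3]; w=w-np.median(w)-12; w[w<0]=0; g=np.mgrid[v0-2:v0+3,u0-2:u0+3]
    return np.array([(w*g[1]).sum(),(w*g[0]).sum()])/w.sum()
def basis(P): return [1e-3*(proj('scene',P+1e-3*k)-proj('scene',P))/1e-6 for k in (N,L,np.array([0,0,1]))]
for nm,C0,sg in(('pull',E*[1,1,0]+.023*N+[0,0,.075+E[2]-.0341],-1),('drawer',M+.016*N,1)):
    o=np.array([blob(*proj('scene',C0+y*L),sg) for y in(-.012,.012)]); e=np.array([proj('scene',C0+y*L) for y in(-.012,.012)])
    d=o-e; print(nm,'obs',o.ravel(),'res',d.ravel()); m=d.mean(0)
    B=np.array([proj('scene',C0+1e-3*k)-proj('scene',C0) for k in(N,L,np.array([0,0,1.]))])
    for dx in(0,.5,1,1.5): print('  dx',dx,'-> dy,dz',np.linalg.solve(B[1:].T,m-dx*B[0]))
E
python3 holes.py
```

```text
clk 14.22 back-gap 48.6 lat 1.8 zerr 0.2 yaw 6.07 F n 0.2 l -0.3 z -0.9 [-0.0262 -0.0268 -0.0126]
pull obs [312.7524 219.926  319.0784 224.6405] res [-1.0414 -0.2064 -0.8333 -0.1889]
  dx 0 -> dy,dz [-3.3798 -2.0425]
  dx 0.5 -> dy,dz [-3.0217 -1.3542]
  dx 1 -> dy,dz [-2.6637 -0.6658]
  dx 1.5 -> dy,dz [-2.3056  0.0225]
drawer obs [297.0468 230.7752 303.1478 235.7457] res [-0.7605 -0.4021 -0.7688 -0.347 ]
  dx 0 -> dy,dz [-2.8923 -0.9622]
  dx 0.5 -> dy,dz [-2.498  -0.2065]
  dx 1 -> dy,dz [-2.1036  0.5492]
  dx 1.5 -> dy,dz [-1.7092  1.305 ]
```

Pull and drawer holes show nearly the same scene-camera residual (calibration bias), so by difference the pull is aligned when the tool's lateral offset is about 0.1 mm with height as it is. I'll shift by -1.7 mm and approach.

Request:
servo_tool(deltas=[{"fingers": 30,"travel": [-0.2,-0.057,0],"yaw": 0},{"fingers": 30,"travel": [-0.5,-0.057,0],"yaw": 0},{"fingers": 30,"travel": [-0.8,-0.057,0],"yaw": 0},{"fingers": 30,"travel": [-1.1,-0.057,0],"yaw": 0},{"fingers": 30,"travel": [-1.25,-0.057,0],"yaw": 0},{"fingers": 30,"travel": [-1.35,-0.057,0],"yaw": 0},{"fingers": 30,"travel": [-1.4,-0.057,0],"yaw": 0},{"fingers": 30,"travel": [-1.4,-0.057,0],"yaw": 0},{"fingers": 30,"travel": [-1.4,-0.057,0],"yaw": 0},{"fingers": 30,"travel": [-1.4,-0.057,0],"yaw": 0}])

```text
clock: 15.2
ee_pos: [0.4853, 0.2065, 0.0342]
ee_rot: [-0.053, 0.999, -0.0, -0.0]
contact_force: [0.3, -0.1, -1.6]
gripper_width: 0.0435
finger_force: 61.0
```

```bash
python3 -c "
from h import *
dr()"
```

```text
clk 15.20 back-gap 7.8 lat 0.1 zerr 0.1 yaw 6.10 F n 0.3 l -0.1 z -1.6 [ 0.0299 -0.0735 -0.0294]
```

Request:
servo_tool(deltas=[{"fingers": 30,"travel": [-0.04,0,0],"yaw": 0},{"fingers": 30,"travel": [-0.08,0,0],"yaw": 0},{"fingers": 30,"travel": [-0.12,0,0],"yaw": 0},{"fingers": 30,"travel": [-0.16,0,0],"yaw": 0},{"fingers": 30,"travel": [-0.19,0,0],"yaw": 0},{"fingers": 30,"travel": [-0.22,0,0],"yaw": 0},{"fingers": 30,"travel": [-0.25,0,0],"yaw": 0},{"fingers": 30,"travel": [-0.28,0,0],"yaw": 0},{"fingers": 30,"travel": [-0.31,0,0],"yaw": 0},{"fingers": 30,"travel": [-0.34,0,0],"yaw": 0},{"fingers": 30,"travel": [-0.37,0,0],"yaw": 0},{"fingers": 30,"travel": [-0.4,0,0],"yaw": 0},{"fingers": 30,"travel": [-0.43,0,0],"yaw": 0},{"fingers": 30,"travel": [-0.46,0,0],"yaw": 0},{"fingers": 30,"travel": [-0.49,0,0],"yaw": 0},{"fingers": 30,"travel": [-0.52,0,0],"yaw": 0},{"fingers": 30,"travel": [-0.55,0,0],"yaw": 0},{"fingers": 30,"travel": [-0.55,0,0],"yaw": 0},{"fingers": 30,"travel": [-0.55,0,0],"yaw": 0}])

```text
clock: 16.78
ee_pos: [0.5009, 0.2081, 0.0341]
ee_rot: [-0.053, 0.999, -0.0, -0.001]
contact_force: [-6.3, -1.0, 3.4]
gripper_width: 0.0433
finger_force: 61.7
```

```bash
cat > dh.py <<'E'
from h import *
J=np.mean([vision.get_image('scene').astype(float).sum(2) for _ in range(4)],0); dr()
A=cv2.imread('pics/scene0.png').astype(float).sum(2)
def blobs(J,t):
    r=[]
    for y in(-.012,.012):
        u,v=np.round(proj('scene',M+(.016+t)*N+y*L)-[.7,.4]).astype(int); w=J[v-2:v+3,u-2:u+3]; k=np.unravel_index(w.argmax(),w.shape); v+=k[0]-2;u+=k[1]-2
        w=J[v-2:v+3,u-2:u+3]; w=np.clip(w-np.median(w)-12,0,None); g=np.mgrid[v-2:v+3,u-2:u+3]; r.append([(w*g[1]).sum()/w.sum(),(w*g[0]).sum()/w.sum()])
    return np.array(r)
import sys; t=float(sys.argv[1]); d=(blobs(J,t)-blobs(A,0)); e=(proj('scene',M+.026*N)-proj('scene',M+.016*N))/10
print(d,e,'travel',[x@e/(e@e) for x in d])
E
python3 dh.py .009
```

```text
clk 16.98 back-gap -7.8 lat 0.1 zerr 0.0 yaw 6.12 F n -6.6 l 0.2 z 4.1 [-0.1248  1.2524  0.0881]
[[-2.1376  1.9209]
 [-1.9639  1.8796]] [-0.2459  0.1815] travel [np.float64(9.35990565569806), np.float64(8.822575251378584)]
```

Request:
servo_tool(deltas=[{"fingers": 30,"travel": [-0.03,0,0],"yaw": 0},{"fingers": 30,"travel": [-0.06,0,0],"yaw": 0},{"fingers": 30,"travel": [-0.09,0,0],"yaw": 0},{"fingers": 30,"travel": [-0.12,0,0],"yaw": 0},{"fingers": 30,"travel": [-0.14,0,0],"yaw": 0},{"fingers": 30,"travel": [-0.14,0,0],"yaw": 0},{"fingers": 30,"travel": [-0.14,0,0],"yaw": 0},{"fingers": 30,"travel": [-0.14,0,0],"yaw": 0},{"fingers": 30,"travel": [-0.14,0,0],"yaw": 0}])

```text
clock: 17.73
ee_pos: [0.504, 0.2084, 0.034]
ee_rot: [-0.054, 0.999, -0.0, -0.002]
contact_force: [-8.0, -0.9, 4.4]
gripper_width: 0.0431
finger_force: 61.8
```

```bash
python3 dh.py .0125; python3 -c "
from h import *
st(); j=vision.get_image('scene')[:,:,::-1]; c=cv2.resize(j[170:270,230:350],None,fx=6,fy=6,interpolation=cv2.INTER_CUBIC); cv2.imwrite('pics/s7.png',np.clip(c*2.,0,255).astype(np.uint8)); dr()"
```

```text
clk 17.93 back-gap -10.9 lat 0.0 zerr -0.1 yaw 6.14 F n -9.3 l 0.4 z 4.5 [-0.0985  1.704   0.1454]
[[-2.8952  2.3749]
 [-2.866   2.1374]] [-0.2459  0.1815] travel [np.float64(12.236741693694535), np.float64(11.698158945457276)]
17.9333 [0.504  0.2085 0.034 ] yaw 6.139588194433386 F [-9.3109 -0.5888  4.5272] w 0.04336672924406248 61.7920196056366 q [-0.4168  0.5815 -0.0301  1.9169  0.0263  0.6477  1.2149]
clk 17.98 back-gap -10.9 lat 0.0 zerr -0.1 yaw 6.13 F n -8.4 l 0.6 z 5.0 [-0.1087  1.705   0.2095]
```

View pics/s7.png

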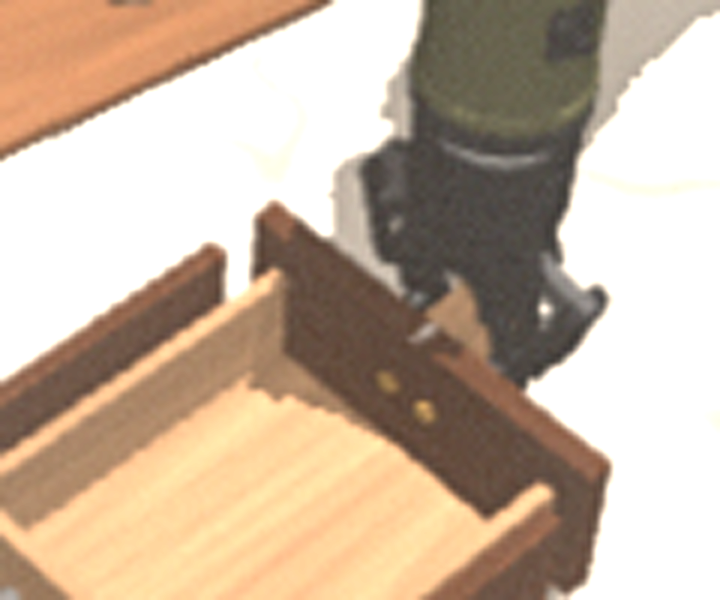

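The drawer is pushed in about 12 mm, with the pull square behind the tick at crop (425,330) and the inner holes at (387,380) and (425,410). The force averages about 8.9 N, so I'll add a hair.

Request:
servo_tool(deltas=[{"fingers": 30,"travel": [-0.015,0,0],"yaw": 0},{"fingers": 30,"travel": [-0.03,0,0],"yaw": 0},{"fingers": 30,"travel": [-0.03,0,0],"yaw": 0},{"fingers": 30,"travel": [-0.03,0,0],"yaw": 0},{"fingers": 30,"travel": [-0.03,0,0],"yaw": 0},{"fingers": 30,"travel": [-0.03,0,0],"yaw": 0},{"fingers": 30,"travel": [-0.03,0,0],"yaw": 0},{"fingers": 30,"travel": [-0.03,0,0],"yaw": 0},{"fingers": 30,"travel": [-0.03,0,0],"yaw": 0},{"fingers": 30,"travel": [-0.03,0,0],"yaw": 0}])

```text
clock: 18.82
ee_pos: [0.5047, 0.2085, 0.034]
ee_rot: [-0.054, 0.999, -0.001, -0.002]
contact_force: [-9.5, -1.4, 5.7]
gripper_width: 0.0433
finger_force: 61.8
```

```bash
for i in 1 2 3; do python3 dh.py .0125; done
```

```text
clk 19.02 back-gap -11.6 lat 0.1 zerr -0.1 yaw 6.14 F n -9.5 l 1.0 z 5.6 [-0.12    1.8355  0.193 ]
[[-2.9571  2.3735]
 [-3.1025  2.1029]] [-0.2459  0.1815] travel [np.float64(12.396837666940083), np.float64(12.253916741456655)]
clk 19.22 back-gap -11.6 lat 0.0 zerr -0.1 yaw 6.14 F n -9.6 l -0.3 z 6.1 [-0.117   1.7547  0.22  ]
[[-2.9902  2.3568]
 [-3.1206  2.0518]] [-0.2459  0.1815] travel [np.float64(12.451556573280358), np.float64(12.202271388261813)]
clk 19.42 back-gap -11.6 lat 0.0 zerr -0.1 yaw 6.14 F n -9.6 l 0.1 z 5.6 [-0.1323  1.7956  0.1697]
[[-2.9465  2.3643]
 [-3.1106  2.066 ]] [-0.2459  0.1815] travel [np.float64(12.350933265090045), np.float64(12.203294542829733)]
```

```bash
python3 -c "
from workcell import manip
print(manip.close_job())"
```

```text
the job is handed in; nothing more can be done
None
```

The job is handed in: the pull is still gripped (about 62 N), lip up and outside, flat and square on the drawer front and centred on the mark to about 1 mm by camera estimate, with a steady 9.6 N push and the drawer in about 12.3 mm; the first grasp closed on top of the pull, pressing on it with about 11 N without visibly moving it, and I eased the pull off the drawer twice to re-centre it.

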